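# Pack the stepped spares crate in layers

## Robot

A 7-joint arm with a two-finger parallel gripper is mounted at the origin on a cart in front of the work surface, level with it; the furniture and walls round the work are solid. World frame = base frame: x ahead of the robot, y to its left, z up, the work surface at z = 0. Lengths are in m, angles in rad, forces in N, time in s.
With the tool pointing down it reaches from about 0.35 to 0.9 m from the base axis. Payload 19.9 kg.
Tool frame: the origin (TCP) lies midway between the tips of the shut fingers; the grasp point (between the pads) lies 19 mm behind it (grip_point_offset is the distance from the TCP to the grasp point, in m); z points along the fingers, y is the line along which they close (so a half turn about z gives the same grasp; the last joint's range is limited). The gripper opens to 85 mm and grips with 20 to 120 N. Pads are 22 mm wide; open, the fingers measure 114 mm over their backs; the gripper's body (76 mm by 85 mm) begins 54 mm behind the grasp point. The pads swing forward as they close: fully open they stand 13 mm farther back than shut.
Start: joints at [-1.371, 0.417, -0.01, 1.614, 0.005, 1.111, -0.053], TCP at [0.15, 0.607, 0.231] pointing down, gripper open.
Joint ranges: [-2.81, 2.81], [-0.39, 2.02], [-1.27, 1.25], [0.06, 2.57], [-1.19, 4.33], [0.19, 2], [-2.82, 2.82]. Speed limits (rad/s): [1.89, 1.89, 2.39, 2.39, 3.01, 3.01, 3.01].

## Interface

Orientations are given as a unit quaternion [w, x, y, z].
In Python, from station import * gives the robot as it stands.
- The arm moves only by the shell command python3 -m inch 'ROWS' [FORCE]. ROWS is text: rows parted by semicolons, each of 7 numbers parted by spaces: the shift along the tool's x, y, z in m, then the turn, a rotation vector about the tool's x, y, z in degrees, then the finger opening in m, from 0 to 0.0854. A call has 1 to 10 rows; each row is the pose to reach, as a shift and turn from the pose commanded when the call began, along the tool's axes at that moment; what a row does not reach only later rows make up. A row lasts 1/12 s, in which the tool goes at most 41.7 mm and 7.16 degrees, less where a joint would pass 70% of its speed; a pose out of reach is approached as far as the arm can. A call with a gripper value outside its range is refused whole. The fingers move at their own pace and stop on an object; FORCE is the grip in N (left out, the last holds). Time passes only in rows, so rows that repeat a pose let the fingers close. It gives the time, the measured TCP pose, the force, the opening and the grip force at its end, in the units of the state.
- sense(): the state, without advancing time (a new reading comes with each control period).
- get_image(name): name is "scene" or "top" or "wrist"; returns (picture, depth): 384x512x3 uint8, red, green, blue; 384x512 float32, m along the optical axis (not along the pixel's ray), 0 where there is no reading.
- camera_model(name): a dict with "vertical_fov" (degrees; the focal length in pixels is half the picture's height over the tangent of half this angle, whatever the lens; pixels are square), "cx", "cy" (the principal point, pixels), "k1" (the pictures are not rectified: a ray, as slopes to the right and down, at radius r is drawn at 1 + k1 r^2 times it, then the intrinsics apply), "position" and "orientation" of the camera in the world. Camera axes: x right, y down, z forward; pixel columns grow to the right and rows downward; lengths in m; the calibration is good to about 2 mm. A picture is of the moment at which its call begins: read the wrist's pose just before it. camera_model takes no time and is no camera call; for the wrist camera it gives the pose at the moment of the call.
- job_done(): hands the job in; it is judged then, once.
The state is a dict: "time_s": time; "q": joint angles; "joint_vel": joint speeds; "effort": joint torques, N m; "ee_pos": TCP position; "ee_rot": TCP orientation; "ft_force": force on the tool from outside, world axes, zero at the start; "ft_torque": the same for the moment, N m; "finger_gap": finger opening in m; "finger_force": force on a finger pad.
Only numpy, scipy, OpenCV 4.12 (cv2) and the standard library are available. Lean on these libraries where they do the work, as an engineer would, in place of code of your own. Each camera call takes 0.05 s, during which the arm holds its last target. There are 200 camera calls.

## Task

Pack the grey spares crate: lift off its cover and lay it aside, put every terminal strip on the crate's floor, then close the lower compartment with the one loose board that fits, lying level on the lower step. Lay every power adapter flat on that board and put the cover back level in the rim. The two boards that do not fit stay out of the crate, and the other things on the desk are left alone.

Things in the scene. Friction and masses are not known exactly. Their poses are not given: they have to be found in the camera images.
- crate: Grey fixed crate, outside 242 x 146 mm (its x, y), stepped inside. Heights over its underside: floor 5, lower step 22, upper step 59, rim 65 mm; each step is a 12 mm ledge all round. Clear openings, centred: 180 x 84 mm below the lower step, 204 x 108 mm between the steps, 228 x 132 mm over the upper step. Origin: centre of the underside; x along the long side, z up.
- cover: Plywood board 6 mm thick, 221 x 125 mm (its x, y), 0.15 kg; across its middle, along y, a black grip bar 60 mm long, 12 mm thick, its top 30 mm over the board's underside (top 5 mm a 17 mm wide lip). Origin: centre of the underside; z up. The crate's cover: at the start it lies on the crate's upper step, flush in the rim, where it belongs at the end.
- board_a: Plywood board 6 mm thick, 197 x 101 mm (its x, y), 0.15 kg; across its middle, along y, a black grip bar 60 mm long, 12 mm thick, its top 30 mm over the board's underside (top 5 mm a 17 mm wide lip). Origin: centre of the underside; z up. Lies on the desk.
- board_b: Plywood board 6 mm thick, 174 x 78 mm (its x, y), 0.15 kg; across its middle, along y, a black grip bar 60 mm long, 12 mm thick, its top 30 mm over the board's underside (top 5 mm a 17 mm wide lip). Origin: centre of the underside; z up. Lies on the desk.
- board_c: Plywood board 6 mm thick, 215 x 115 mm (its x, y), 0.15 kg; across its middle, along y, a black grip bar 60 mm long, 12 mm thick, its top 30 mm over the board's underside (top 5 mm a 17 mm wide lip). Origin: centre of the underside; z up. Lies on the desk.
- strip_1: Cream terminal strip, a row of six clamps, 20 x 60 x 16 mm (its x, y, z), 0.03 kg, body 12 mm high with small screw towers on top to 16 mm, lying on the desk; may be absent. Origin: centre of the underside; long side along y, z up.
- strip_2: Cream terminal strip, a row of six clamps, 20 x 60 x 16 mm (its x, y, z), 0.03 kg, body 12 mm high with small screw towers on top to 16 mm, lying on the desk; may be absent. Origin: centre of the underside; long side along y, z up.
- strip_3: Cream terminal strip, a row of six clamps, 20 x 60 x 16 mm (its x, y, z), 0.03 kg, body 12 mm high with small screw towers on top to 16 mm, lying on the desk; may be absent. Origin: centre of the underside; long side along y, z up.
- adapter_1: Black block-shaped power adapter, 48 x 74 x 28 mm (its x, y, z), lying on the desk; may be absent. It fits between the grip bar of the board on the lower step and the crate's end wall when its long side runs along the crate's long side. Origin: centre of the underside; long side along y, z up.
- adapter_2: Black block-shaped power adapter, 48 x 74 x 28 mm (its x, y, z), lying on the desk; may be absent. It fits between the grip bar of the board on the lower step and the crate's end wall when its long side runs along the crate's long side. Origin: centre of the underside; long side along y, z up.
- mug: Bystander: spotted mug, 92 x 127 x 93 mm, at the back right. Origin: centre of the underside.
- pens: Bystander: black pen pot, 83 mm across, 147 mm high, at the back right. Origin: centre of the underside.
- jar: Bystander: screw jar, 52 mm across, 54 mm high, at the far left. Origin: centre of the underside.
- tin: Bystander: flat round tin, 46 mm across, 18 mm high, at the right. Origin: centre of the underside.

How it is judged:
On the way, in this order (a step that is already met when the one before it is completed fails the run):
1. all terminal strips that are there lie on the crate's floor (x of strip_1 in the frame of crate between -0.092 and 0.092 m and y of strip_1 in the frame of crate between -0.045 and 0.045 m and z of strip_1 in the frame of crate between 0 and 0.019 m and linear speed of each of strip_1, strip_2, strip_3 below 0.02 m/s and contact force between each of strip_1, strip_2, strip_3 and the fingers below 0.2 N and x of strip_2 in the frame of crate between -0.092 and 0.092 m and y of strip_2 in the frame of crate between -0.045 and 0.045 m and z of strip_2 in the frame of crate between 0 and 0.019 m and x of strip_3 in the frame of crate between -0.092 and 0.092 m and y of strip_3 in the frame of crate between -0.045 and 0.045 m and z of strip_3 in the frame of crate between 0 and 0.019 m), for 0.2 s.
2. the fitting board lies level on the lower step over them (all of step 1 and z of board_a in the frame of crate between 0.019 and 0.025 m and horizontal distance between board_a and crate below 0.009 m and angle between the z axis of board_a and the z axis of crate, either way round below 0.03 rad and angle between the x axis of board_a and the x axis of crate, either way round below 0.1 rad and linear speed of board_a below 0.02 m/s and contact force between board_a and the fingers below 0.2 N), for 0.2 s.
3. all adapters that are there lie flat on that board (all of step 2 and x of adapter_1 in the frame of crate between -0.102 and 0.102 m and y of adapter_1 in the frame of crate between -0.054 and 0.054 m and z of adapter_1 in the frame of crate between 0.024 and 0.04 m and angle between the z axis of each of adapter_1, adapter_2 and the z axis of crate, either way round below 0.2 rad and linear speed of each of adapter_1, adapter_2 below 0.02 m/s and contact force between each of adapter_1, adapter_2 and the fingers below 0.2 N and x of adapter_2 in the frame of crate between -0.102 and 0.102 m and y of adapter_2 in the frame of crate between -0.054 and 0.054 m and z of adapter_2 in the frame of crate between 0.024 and 0.04 m), for 0.2 s.
4. the cover lies level on the upper step, in the rim (z of cover in the frame of crate between 0.056 and 0.062 m and horizontal distance between cover and crate below 0.009 m and angle between the z axis of cover and the z axis of crate, either way round below 0.03 rad and angle between the x axis of cover and the x axis of crate, either way round below 0.1 rad and linear speed of cover below 0.02 m/s and contact force between cover and the fingers below 0.2 N), for 0.2 s.
At the end, for the whole second after the job is handed in: Strips on the crate floor (origin under 19 mm up); board_a on the lower step (22 +-3 mm) and cover on the upper (59 +-3 mm), each level within 0.03 rad and centred within 9 mm; adapters flat on board_a; other boards over 150 mm from the crate centre; all released, at rest (all of step 3 and all of step 4 and horizontal distance between each of board_b, board_c and crate above 0.15 m); the robot touches nothing.
It fails at once if the mug, pen pot, jar or tin is shifted more than 40 mm or tipped over (distance of any of mug, pens, jar, tin from where it was at the start of the episode above 0.04 m or angle between any of mug, pens, jar, tin's own z axis and vertical above 0.5 rad).
Of strip_1, strip_2, strip_3 only 2 to 3 are there at a start; the rules pass over those that are not, and their reading is None.
Of adapter_1, adapter_2 only 1 to 2 are there at a start; the rules pass over those that are not, and their reading is None.
At some moment in a run one of strip_1, strip_2, strip_3, adapter_1, adapter_2 may be knocked a few centimetres aside while the robot is not near it.
Once in a run the grip may slacken for a moment while it holds something.
It also fails if it takes over 210 s, if anything falls off the work surface, if the arm or the gripper's body presses on something with over 40 N, if the wrist force passes 120 N, or if a joint passes its speed limit or range.

## Working session

There is one attempt and no reset: what is moved stays moved. The work goes in short steps, Python scripts to look and compute and a shell command to move; the robot and the scene stay as the last step left them, time stands still between calls to the robot, and variables do not carry over. Pictures are saved under pics/ and viewed, at most 14 in all, crops included, and the job is handed in when it is done.

```bash
ls; mkdir -p pics
python3 - <<'E'
from station import *
import cv2
s=sense(); print(s['time_s'],s['ee_pos'],s['ee_rot'],s['finger_gap'])
for n in("top","scene"):
    print(n,camera_model(n))
    im,d=get_image(n); cv2.imwrite(f"pics/{n}0.png",cv2.resize(im[:,:,::-1],(800,600),interpolation=cv2.INTER_CUBIC)); 
    import numpy as np; np.save(f"pics/{n}0.npy",d); cv2.imwrite(f"pics/{n}0raw.png",im[:,:,::-1])
E
```

```text
pics
0.0 [0.14959987 0.6064475  0.23063517] [-2.37009931e-05  1.20604307e-01  9.92700452e-01 -6.43426901e-04] 0.08520384916300022
top {'vertical_fov': 45.49534797555589, 'cx': 254.67461488051634, 'cy': 193.5596633402974, 'k1': -0.03447100081545966, 'position': array([ 0.45128999, -0.00726759,  1.74440998]), 'orientation': array([-0.01641234,  0.71754758, -0.69587984,  0.02464477])}
scene {'vertical_fov': 49.62118977602553, 'cx': 256.2712997375819, 'cy': 193.23668504274923, 'k1': -0.11495413738316548, 'position': array([-0.20187932, -0.71278579,  1.05304673]), 'orientation': array([-0.3580655 ,  0.84252807, -0.37083706,  0.15625435])}
```

View pics/top0.png

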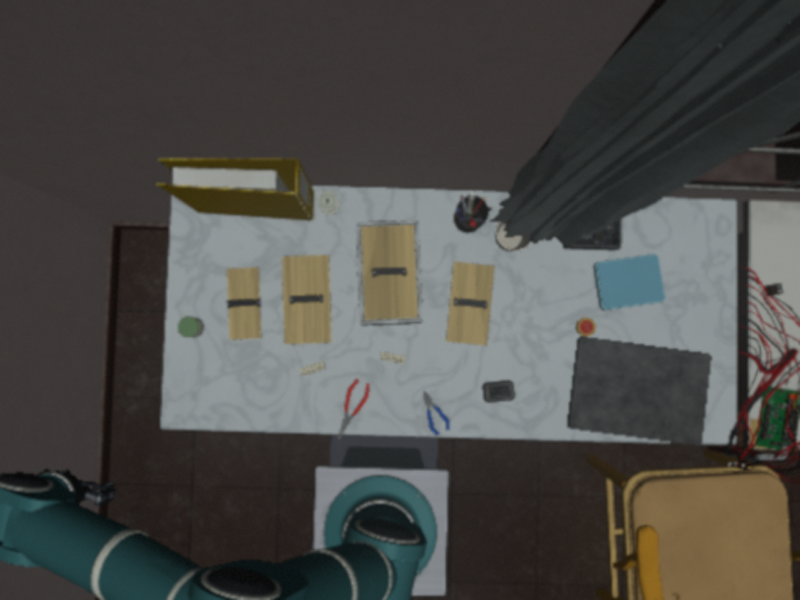

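View pics/scene0.png

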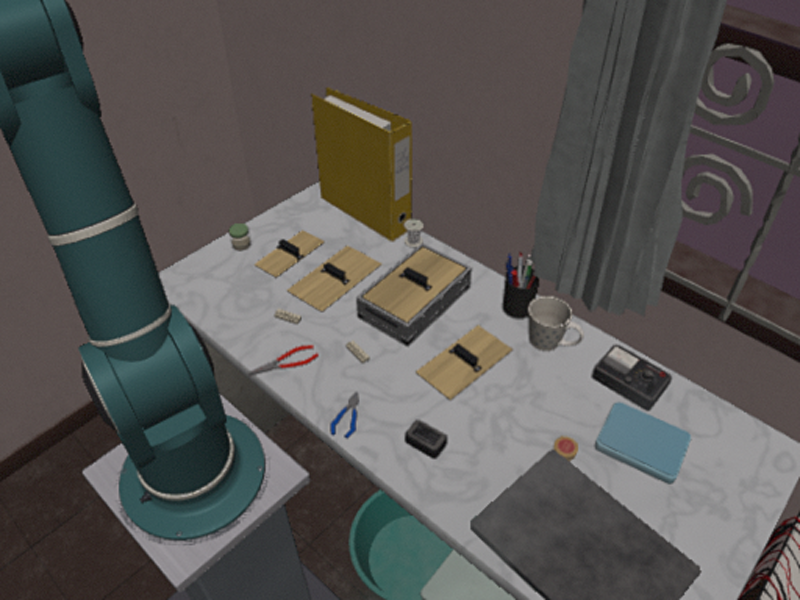

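The views show two strips (top view, 800x600 pixels: (313,368) and (391,357)) and one adapter (498,391). The crate with its cover is at (390,273), board_b is at the left (244,303), and there are two candidates for board_a at (306,299) and (470,303). I'll measure them.

```bash
cat > h.py <<'E'
from station import *
import numpy as np, cv2, sys
from scipy.spatial.transform import Rotation as R
def rot(q): return R.from_quat([q[1],q[2],q[3],q[0]])
def K(c):
    f=192/np.tan(np.radians(c['vertical_fov']/2)); return f
def rays(c,uv):
    uv=np.atleast_2d(np.array(uv,float)); f=K(c)
    d=(uv-[c['cx'],c['cy']])/f; x=d.copy()
    for _ in range(20): x=d/(1+c['k1']*(x**2).sum(1,keepdims=True))
    return rot(c['orientation']).apply(np.c_[x,np.ones(len(x))])
def onplane(c,uv,z):
    r=rays(c,uv); return c['position']+r*((z-c['position'][2])/r[:,2])[:,None]
def cloud(c,d):
    v,u=np.mgrid[0:384,0:512]; r=rays(c,np.c_[u.ravel(),v.ravel()])
    return (c['position']+r*d.reshape(-1,1)).reshape(384,512,3)
def rect(c,mask,z):
    "rect of mask back-projected on plane z: centre mm, sizes, angle of long side in world deg"
    v,u=np.nonzero(mask)
    p=onplane(c,np.c_[u,v],z)[:,:2]*1000
    (cx,cy),(w,h),a=cv2.minAreaRect(p.astype(np.float32))
    if h>w: w,h,a=h,w,a+90
    a=(a+90)%180-90
    return np.round([cx,cy,w,h,a,len(p)],1)
def go(x,y,z,yaw):
    "print shift/turn (tool axes) to TCP x,y,z with tool y axis at yaw deg from world x, pointing down"
    s=sense(); r=rot(s['ee_rot']); a=np.radians(yaw)
    best=None
    for k in(0,np.pi):
        ty=np.array([np.cos(a+k),np.sin(a+k),0]); tz=np.array([0,0,-1.]); tx=np.cross(ty,tz)
        t=r.inv()*R.from_matrix(np.c_[tx,ty,tz])
        rv=np.degrees(t.as_rotvec())
        print('alt' if k else 'go ',np.round(r.inv().apply(np.array([x,y,z])-s['ee_pos']),4),np.round(rv,2))
    print('t',round(s['time_s'],2),'q7',round(s['q'][6],2),'pos',np.round(s['ee_pos'],4),'gap',round(s['finger_gap'],4))
E
python3 - <<'E'
from h import *
c=camera_model("top"); d=np.load("pics/top0.npy"); im=cv2.imread("pics/top0raw.png")
P=cloud(c,d); hsv=cv2.cvtColor(im,cv2.COLOR_BGR2HSV)
on=(P[...,0]>.2)&(P[...,0]<.95)&(abs(P[...,1])<.75)&(d>0)
print('desk z',np.median(P[...,2][on]))
wood=(hsv[...,1]>60)&(hsv[...,0]>10)&(hsv[...,0]<30)&on
dark=(hsv[...,2]<75)&on
for nm,m,zz in(("wood",wood,.006),("dark",dark,.03)):
    m=cv2.morphologyEx(m.astype(np.uint8),cv2.MORPH_CLOSE,np.ones((7,7))) if nm=="wood" else m.astype(np.uint8)
    n,l,st,ce=cv2.connectedComponentsWithStats(m)
    for i in range(1,n):
        if st[i,4]>25:
            z=np.median(P[...,2][l==i]); print(nm,np.round(ce[i]),'z',round(float(z),4),rect(c,l==i,max(z,0.0)))
for uv in [(313,368),(391,357)]:
    m=np.zeros((384,512),bool);u,v=int(uv[0]*.64),int(uv[1]*.64)
    m[v-10:v+10,u-14:u+14]=True
    mm=m&(P[...,2]>.006); print('strip',rect(c,mm,.012))
E
```

```text
desk z 0.2731917545416833
wood [157. 120.] z 0.2333 [ 783.4  333.4  337.6  130.2   87.7 2419. ]
wood [249. 174.] z 0.0649 [ 6.220e+02 -1.100e+00  2.187e+02  1.222e+02  4.200e+00  1.962e+03]
wood [196. 191.] z 0.0058 [ 555.1  197.9  210.6  110.6    3.8 1613. ]
wood [300. 194.] z 0.0059 [ 557.1 -200.3  192.5   96.5   -4.1 1274. ]
wood [156. 194.] z 0.0059 [540.4 349.5 169.   73.3   4.6 861. ]
wood [375. 209.] z 0.0181 [ 509.4 -481.7   42.2   41.7  -88.3  111. ]
dark [261.  63.] z 0.7492 [ 7.6700e+02 -1.7500e+01  1.1615e+03  3.6610e+02 -8.7900e+01  6.2618e+04]
dark [301. 138.] z 0.0622 [ 766.1 -190.1   85.    71.1  -43.6  295. ]
dark [248. 173.] z 0.0891 [ 6.20e+02 -5.00e-01  6.90e+01  1.09e+01 -8.82e+01  6.70e+01]
dark [196. 191.] z 0.0286 [555.1 194.6  68.1  13.1 -85.   66. ]
dark [155. 193.] z 0.0279 [540.1 346.1  71.4  11.3 -88.2  65. ]
dark [301. 194.] z 0.0294 [ 557.  -201.8   65.3   11.7   84.7   54. ]
dark [405. 250.] z 0.0212 [ 357.7 -606.7  310.   219.2   83.8 4524. ]
dark [318. 250.] z 0.0274 [ 347.4 -270.    67.6   43.2  -82.1  206. ]
dark [ 14. 307.] z 0.5552 [208.7 588.8  78.6  25.6 -87.9 239. ]
strip [391.1 182.9  90.5  71.4 -88.  104. ]
strip [423.5 -10.3 101.9  71.5 -88.3 108. ]
```

Run:
```python
from h import *
go(.62,-.001,.30,4.2); go(.45,.25,.30,4.2)
```

```text
go  [-0.6022 -0.4773 -0.0687] [-5.000e-02  4.000e-02  7.194e+01]
alt [-0.6022 -0.4773 -0.0687] [-5.0000e-02 -6.0000e-02 -1.0806e+02]
t 0.1 q7 -0.05 pos [0.1496 0.6065 0.2307] gap 0.0857
go  [-0.377  -0.2743 -0.0689] [-5.000e-02  4.000e-02  7.194e+01]
alt [-0.377  -0.2743 -0.0689] [-5.0000e-02 -6.0000e-02 -1.0806e+02]
t 0.1 q7 -0.05 pos [0.1496 0.6065 0.2307] gap 0.0857
```

```bash
python3 -m inch '-.602 -.477 -.069 0 0 72 .085;-.602 -.477 -.069 0 0 72 .085;-.602 -.477 -.069 0 0 72 .085;-.602 -.477 -.069 0 0 72 .085;-.602 -.477 -.069 0 0 72 .085;-.602 -.477 -.069 0 0 72 .085;-.602 -.477 -.069 0 0 72 .085;-.602 -.477 -.069 0 0 72 .085;-.602 -.477 -.069 0 0 72 .085;-.602 -.477 -.069 0 0 72 .085' 60
python3 - <<'E'
from h import *
go(.62,-.001,.30,4.2)
E
```

```text
time_s: 0.93
ee_pos: [0.4044, 0.2768, 0.2688]
ee_rot: [-0.0, 0.681, 0.732, 0.0]
ft_force: [1.1, 0.7, 0.1]
finger_gap: 0.0849
finger_force: 0.0
go  [-0.2927  0.1947 -0.0313] [-0.   -0.01 -0.02]
alt [-0.2927  0.1947 -0.0313] [-2.0000e-02  1.0000e-02  1.7998e+02]
t 0.93 q7 -0.53 pos [0.4044 0.2768 0.2688] gap 0.0849
```

```bash
python3 -m inch '-.293 .195 -.031 0 0 0 .085;-.293 .195 -.031 0 0 0 .085;-.293 .195 -.031 0 0 0 .085;-.293 .195 -.031 0 0 0 .085;-.293 .195 -.031 0 0 0 .085;-.293 .195 -.031 0 0 0 .085;-.293 .195 -.031 0 0 0 .085;-.293 .195 -.031 0 0 0 .085;-.293 .195 -.031 0 0 0 .085;-.293 .195 -.031 0 0 0 .085'
python3 - <<'E'
from h import *
c=camera_model("wrist"); im,d=get_image("wrist"); print(c['position'])
cv2.imwrite("pics/w1.png",cv2.resize(im[:,:,::-1],(800,600)))
P=cloud(c,d); np.savez("pics/w1.npz",d=d,im=im,P=P)
z=P[...,2]; ok=d>0
print(np.round(np.percentile(z[ok],[1,10,25,50,75,90]),4))
for z0,z1,n in((.05,.075,'top of crate+cover'),):
    m=(ok&(z>z0)&(z<z1)).astype(np.uint8); k,l,st,ce=cv2.connectedComponentsWithStats(m); i=1+st[1:,4].argmax(); print(n,st[i],rect(c,l==i,.065),'zmed',np.median(z[l==i]))
hsv=cv2.cvtColor(im,cv2.COLOR_RGB2HSV)
w=((hsv[...,1]>60)&(hsv[...,0]>10)&(hsv[...,0]<30)&(z>.05)&(z<.075)&ok).astype(np.uint8); k,l,st,ce=cv2.connectedComponentsWithStats(cv2.morphologyEx(w,cv2.MORPH_OPEN,np.ones((3,3)))); i=1+st[1:,4].argmax(); print('wood',st[i],rect(c,l==i,.065))
m=(ok&(z>.083)&(z<.095)).astype(np.uint8);k,l,st,ce=cv2.connectedComponentsWithStats(m)
for i in range(1,k):
    if st[i,4]>100: print('bar',st[i],rect(c,l==i,.089))
go(.62,-.001,.068,4.2)
E
```

```text
time_s: 1.77
ee_pos: [0.6228, -0.003, 0.2993]
ee_rot: [0.001, 0.681, 0.733, -0.001]
ft_force: [-0.3, -0.3, 0.3]
finger_gap: 0.0849
finger_force: 0.0
[0.61681976 0.07788899 0.44170788]
[-7.570e-01 -7.000e-04  3.000e-04  2.380e-02  1.713e-01  3.738e-01]
top of crate+cover [  159   103   187   107 17805] [ 6.2070e+02 -8.0000e-01  2.4180e+02  1.4700e+02  4.3000e+00  1.7805e+04] zmed 0.06482819898448311
wood [  168   114   168    89 13459] [ 6.2070e+02 -2.1000e+00  2.1970e+02  1.2260e+02  4.2000e+00  1.3459e+04]
bar [376   0  69  14 261] [783.8 189.1  79.3   7.3  -1.6 261. ]
bar [ 387    3   77  285 1622] [ 840.1   12.   376.9    9.8  -89.9 1622. ]
bar [246 140  13  47 590] [620.9  -1.7  60.3  15.8 -85.8 590. ]
bar [312 270  20  27 123] [ 734.7 -174.4   52.3   13.2   60.1  123. ]
bar [326 302  21  14 122] [ 770.2 -225.7   30.8   24.3  -27.   122. ]
bar [274 318  48  16 254] [ 711.6 -257.5   75.9   27.1   10.9  254. ]
go  [-1.00e-04 -1.60e-03  2.31e-01] [-0.05  0.08  0.12]
alt [-1.00e-04 -1.60e-03  2.31e-01] [-1.3000e-01 -8.0000e-02 -1.7988e+02]
t 1.82 q7 0.21 pos [ 6.218e-01 -5.000e-04  2.990e-01] gap 0.0851
```

View pics/w1.png

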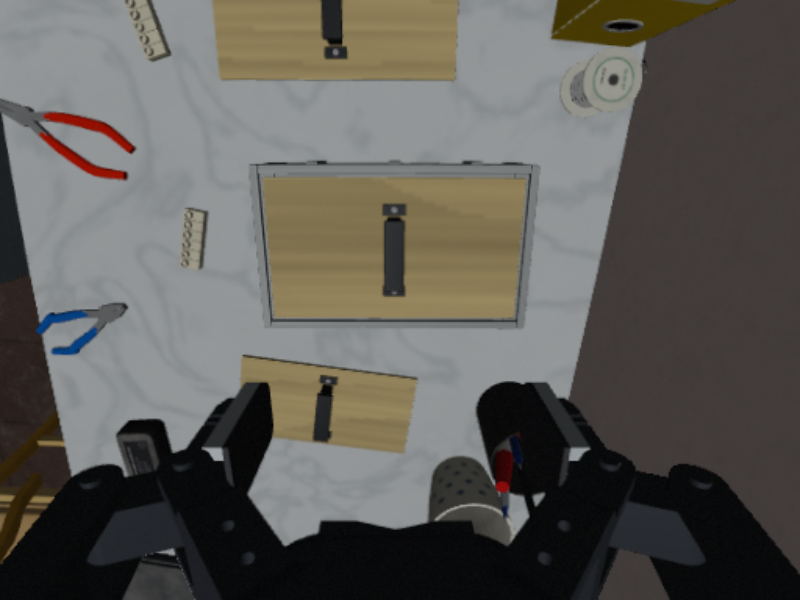

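The wrist view shows the crate rim (250–540,163–328) with the cover's grip bar at (394,257). There are strips at (194,238) and (146,28), and board_a's bar is at (324,410). The crate is at (620.7,-0.8), yaw 4.25°. I'll descend and grip the cover.

```bash
python3 -m inch '.001 -.001 .04 0 0 0 .06;.001 -.001 .08 0 0 0 .05;.001 -.001 .12 0 0 0 .05;.001 -.001 .16 0 0 0 .05;.001 -.001 .19 0 0 0 .05;.001 -.001 .21 0 0 0 .05;.001 -.001 .223 0 0 0 .05;.001 -.001 .231 0 0 0 .05;.001 -.001 .231 0 0 0 .05;.001 -.001 .231 0 0 0 .05' 60
python3 -m inch '0 0 0 0 0 0 0;0 0 0 0 0 0 0;0 0 0 0 0 0 0;0 0 0 0 0 0 0;0 0 0 0 0 0 0;0 0 0 0 0 0 0' 60
python3 - <<'E'
from h import *
s=np.load("pics/w1.npz"); P=s['P'];d=s['d'];z=P[...,2]
x,y=P[...,0],P[...,1]
def m(n,x0,x1,y0,y1,z0,z1):
    q=(d>0)&(x>x0)&(x<x1)&(y>y0)&(y<y1)&(z>z0)&(z<z1)
    if q.sum()<20: return
    p=P[q][:,:2]*1000; (a,b),(w,h),t=cv2.minAreaRect(p.astype(np.float32))
    if h>w:w,h,t=h,w,t+90
    print(n,np.round([a,b,w,h,(t+90)%180-90,q.sum(),1000*np.median(z[q])],1))
m('board_a',.44,.67,-.27,-.12,.003,.009); m('bar_a',.5,.62,-.25,-.15,.025,.035)
m('board_c',.4,.7,.12,.3,.003,.009)
m('strip near',.37,.47,-.06,.05,.006,.03); m('strip2',.33,.45,.12,.24,.006,.03)
m('adapter',.28,.42,-.33,-.2,.015,.04)
E
```

```text
time_s: 2.65
ee_pos: [0.6206, 0.0032, 0.0695]
ee_rot: [0.0, 0.679, 0.735, 0.0]
ft_force: [1.1, 0.4, 0.4]
finger_gap: 0.0499
finger_force: 0.0
time_s: 3.15
ee_pos: [0.6207, 0.003, 0.0698]
ee_rot: [0.0, 0.679, 0.734, 0.001]
ft_force: [-2.8, 0.4, 9.0]
finger_gap: 0.0151
finger_force: 58.4
board_a [ 5.564e+02 -2.060e+02  1.976e+02  1.113e+02 -3.800e+00  4.417e+03
  6.100e+00]
bar_a [ 556.7 -201.7   61.6   17.1   85.6  309.    30. ]
board_c [5.464e+02 1.704e+02 2.942e+02 6.470e+01 3.900e+00 7.529e+03 6.100e+00]
strip near [418.9 -17.   58.8  21.2  80.6 534.   12.3]
strip2 [412.4 171.4  76.6  47.7   6.8 619.   12.3]
adapter [ 345.6 -267.8   61.4   46.6  -82.9  796.    27.9]
```

```bash
python3 -m inch '0 0 -.02 0 0 0 0;0 0 -.05 0 0 0 0;0 0 -.08 0 0 0 0;0 0 -.08 0 0 0 0' 60
python3 -m inch '-.033 -.0125 -.01 0 0 0 0;-.067 -.025 -.01 0 0 0 0;-.1 -.0375 -.01 0 0 0 0;-.134 -.05 -.01 0 0 0 0;-.168 -.063 -.01 0 0 0 0;-.201 -.0755 -.01 0 0 0 0;-.235 -.088 -.01 0 0 0 0;-.268 -.1 -.01 0 0 0 0;-.302 -.113 -.01 0 0 0 0;-.335 -.1255 -.01 0 0 0 0' 60
python3 -m inch '0 0 0 0 0 0 0;0 0 0 0 0 0 0' 60
python3 - <<'E'
from h import *
go(.52,-.34,.011,4.2)
E
```

```text
time_s: 3.48
ee_pos: [0.6227, 0.0025, 0.1545]
ee_rot: [0.002, 0.679, 0.734, 0.003]
ft_force: [1.0, -0.1, -2.0]
finger_gap: 0.0156
finger_force: 59.1
time_s: 4.32
ee_pos: [0.5208, -0.3426, 0.159]
ee_rot: [0.0, 0.679, 0.734, 0.0]
ft_force: [0.3, 0.0, -1.0]
finger_gap: 0.0154
finger_force: 59.1
time_s: 4.48
ee_pos: [0.5203, -0.3433, 0.1589]
ee_rot: [0.0, 0.68, 0.733, -0.0]
ft_force: [0.6, 0.5, -0.6]
finger_gap: 0.0151
finger_force: 59.1
go  [ 0.0035 -0.      0.1479] [0.01 0.06 0.1 ]
alt [ 0.0035 -0.      0.1479] [-9.000e-02  1.000e-02 -1.799e+02]
t 4.48 q7 0.89 pos [ 0.5203 -0.3433  0.1589] gap 0.0151
```

```bash
python3 -m inch '.002 0 .03 0 0 0 0;.003 0 .07 0 0 0 0;.003 0 .1 0 0 0 0;.003 0 .12 0 0 0 0;.003 0 .135 0 0 0 0;.003 0 .143 0 0 0 0;.003 0 .146 0 0 0 0;.003 0 .147 0 0 0 0' 60
python3 -m inch '0 0 0 0 0 0 .03;0 0 0 0 0 0 .04;0 0 0 0 0 0 .045;0 0 -.02 0 0 0 .045;0 0 -.06 0 0 0 .05;0 0 -.1 0 0 0 .05;0 0 -.14 0 0 0 .05;0 0 -.18 0 0 0 .05;0 0 -.22 0 0 0 .05;0 0 -.22 0 0 0 .05'
python3 - <<'E'
from h import *
go(.419,-.017,.20,80.6)
E
```

```text
time_s: 5.15
ee_pos: [0.5217, -0.338, 0.012]
ee_rot: [0.0, 0.679, 0.735, 0.0]
ft_force: [-0.1, 0.1, -1.0]
finger_gap: 0.015
finger_force: 59.1
time_s: 5.98
ee_pos: [0.5232, -0.34, 0.2401]
ee_rot: [0.005, 0.679, 0.734, 0.002]
ft_force: [-0.1, -1.0, 0.4]
finger_gap: 0.0501
finger_force: 0.0
go  [ 0.3304 -0.079   0.0376] [  0.24   0.62 -76.1 ]
alt [ 0.3304 -0.079   0.0376] [  0.66  -0.26 103.89]
t 5.98 q7 0.85 pos [ 0.5232 -0.34    0.2401] gap 0.0501
```

```bash
python3 -m inch '.347 -.078 -.01 0 0 13.8 .05;.347 -.078 -.01 0 0 13.8 .05;.347 -.078 -.01 0 0 13.8 .05;.347 -.078 -.01 0 0 13.8 .05;.347 -.078 -.01 0 0 13.8 .05;.347 -.078 -.01 0 0 13.8 .05;.347 -.078 -.01 0 0 13.8 .05;.347 -.078 -.01 0 0 13.8 .05;.347 -.078 -.01 0 0 13.8 .05;.347 -.078 -.01 0 0 13.8 .05'
python3 -m inch '0 0 0 0 0 0 .05;0 0 0 0 0 0 .05'
cat >> h.py <<'E'
def strips(tag):
    c=camera_model("wrist"); im,d=get_image("wrist"); P=cloud(c,d); z=P[...,2]
    cv2.imwrite(f"pics/{tag}.png",cv2.resize(im[:,:,::-1],(800,600)))
    np.savez(f"pics/{tag}.npz",d=d,im=im,P=P)
    m=((d>0)&(z>.008)&(z<.02)&(P[...,0]>.2)).astype(np.uint8)
    k,l,st,ce=cv2.connectedComponentsWithStats(m)
    for i in range(1,k):
        if st[i,4]>150:
            p=P[l==i][:,:2]*1000; (a,b),(w,h),t=cv2.minAreaRect(p.astype(np.float32))
            if h>w:w,h,t=h,w,t+90
            print('blob px',np.round(ce[i]*1.5625),np.round([a,b,w,h,(t+90)%180-90,st[i,4]],1))
E
python3 - <<'E'
from h import *
strips('w2'); go(.419,-.017,.003,-9.4)
E
```

```text
time_s: 6.82
ee_pos: [0.415, 0.0061, 0.2423]
ee_rot: [-0.0, 0.76, 0.65, 0.001]
ft_force: [0.4, 0.2, 0.5]
finger_gap: 0.0502
finger_force: 0.0
time_s: 6.98
ee_pos: [0.4164, 0.0013, 0.242]
ee_rot: [0.0, 0.762, 0.647, 0.0]
ft_force: [0.7, -1.3, 1.4]
finger_gap: 0.0501
finger_force: 0.0
blob px [320.  38.] [386.3 175.8  61.   20.7 -70.7 918. ]
blob px [687. 231.] [640.1 -35.5 199.7  75.9  28.9 816. ]
blob px [491. 238.] [499.1  -9.1 146.1  16.6  87.8 204. ]
blob px [241. 186.] [ 292.6   84.8  150.5   49.9  -28.2 1260. ]
blob px [402. 271.] [419.1 -16.5  58.6  19.7  80.6 626. ]
blob px [755. 374.] [ 747.4 -178.9   71.5   31.4   54.8  287. ]
blob px [264. 391.] [ 269.  -113.3   77.1   16.2   21.4  224. ]
blob px [564. 412.] [ 558.4 -191.3   61.1   18.7   89.8  159. ]
blob px [708. 462.] [ 708.6 -273.7   68.8   27.3   34.2  204. ]
blob px [373. 493.] [ 358.4 -258.    75.2   37.7  -43.7  210. ]
go  [-0.0173  0.0053  0.2389] [ 0.04 -0.01  0.05]
alt [-0.0173  0.0053  0.2389] [ 1.0000e-02  6.0000e-02 -1.7995e+02]
t 7.03 q7 -0.23 pos [0.4164 0.0009 0.2418] gap 0.05
```

View pics/w2.png

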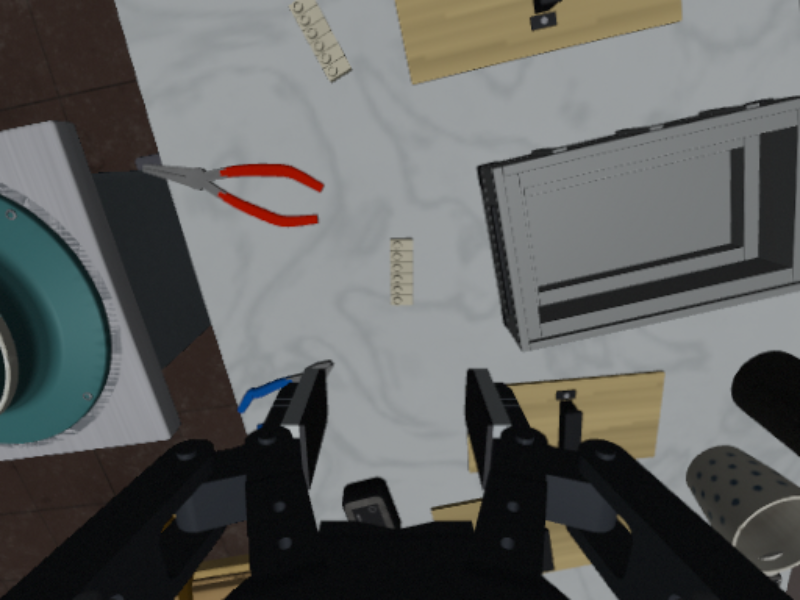

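The crate is empty and its floor is clear. The strips are at (402,271) and (320,38) in the picture. I'll pick the near one.

```bash
python3 -m inch '-.017 .005 .04 0 0 0 .045;-.017 .005 .08 0 0 0 .045;-.017 .005 .12 0 0 0 .045;-.017 .005 .16 0 0 0 .045;-.017 .005 .2 0 0 0 .045;-.017 .005 .22 0 0 0 .045;-.017 .005 .232 0 0 0 .045;-.017 .005 .237 0 0 0 .045;-.017 .005 .237 0 0 0 .045;-.017 .005 .237 0 0 0 .045' 40
python3 -m inch '0 0 0 0 0 0 .0;0 0 0 0 0 0 0;0 0 0 0 0 0 0;0 0 0 0 0 0 0;0 0 0 0 0 0 0' 40
python3 -m inch '0 0 -.03 0 0 0 .0;0 0 -.07 0 0 0 0;0 0 -.11 0 0 0 0;0 0 -.13 0 0 0 0;0 0 -.13 0 0 0 0' 40
python3 - <<'E'
from h import *
a=np.radians(4.25); print(np.array([.6207,-.0008])+.045*np.array([np.cos(a),np.sin(a)]),np.array([.6207,-.0008])-.045*np.array([np.cos(a),np.sin(a)]))
go(.6656,.0025,.010,4.25)
E
```

```text
time_s: 7.87
ee_pos: [0.4188, -0.0165, 0.0051]
ee_rot: [0.0, 0.762, 0.647, 0.0]
ft_force: [-0.3, 1.2, -0.3]
finger_gap: 0.0449
finger_force: 0.0
time_s: 8.28
ee_pos: [0.419, -0.0157, 0.0056]
ee_rot: [0.0, 0.762, 0.648, 0.001]
ft_force: [-1.5, -0.7, 13.4]
finger_gap: 0.0186
finger_force: 38.7
time_s: 8.7
ee_pos: [0.4204, -0.0154, 0.1389]
ee_rot: [0.001, 0.762, 0.648, 0.003]
ft_force: [0.7, -0.5, -0.4]
finger_gap: 0.0181
finger_force: 40.2
[0.66557626 0.00253488] [ 0.57582374 -0.00413488]
go  [0.0567 0.2382 0.1306] [  0.39  -0.15 -13.51]
alt [0.0567 0.2382 0.1306] [ -0.23  -0.57 166.49]
t 8.7 q7 -0.02 pos [ 0.4204 -0.0154  0.1389] gap 0.0181
```

```bash
python3 -m inch '.01 .04 0 0 0 -3 0;.02 .08 0 0 0 -6 0;.03 .12 0 0 0 -9 0;.04 .16 0 0 0 -13.5 0;.05 .2 0 0 0 -13.5 0;.057 .238 0 0 0 -13.5 0;.057 .238 0 0 0 -13.5 0;.057 .238 0 0 0 -13.5 0' 40
python3 - <<'E'
from h import *
go(.6656,.0025,.012,4.25)
E
```

```text
time_s: 9.37
ee_pos: [0.6632, 0.002, 0.1336]
ee_rot: [0.0, 0.68, 0.733, -0.001]
ft_force: [-1.3, -0.4, -1.1]
finger_gap: 0.0186
finger_force: 40.2
go  [0.0004 0.0025 0.1216] [-0.04  0.05 -0.  ]
alt [0.0004 0.0025 0.1216] [8.0e-02 6.0e-02 1.8e+02]
t 9.37 q7 0.28 pos [0.6632 0.002  0.1336] gap 0.0186
```

```bash
python3 -m inch '0 .002 .035 0 0 0 0;0 .002 .07 0 0 0 0;0 .002 .095 0 0 0 0;0 .002 .11 0 0 0 0;0 .002 .118 0 0 0 0;0 .002 .1215 0 0 0 0;0 .002 .1215 0 0 0 0' 40
python3 -m inch '0 0 0 0 0 0 .03;0 0 0 0 0 0 .032;0 0 0 0 0 0 .035;0 0 -.02 0 0 0 .035;0 0 -.06 0 0 0 .035;0 0 -.1 0 0 0 .035;0 0 -.14 0 0 0 .035;0 0 -.16 0 0 0 .045;0 0 -.16 0 0 0 .045'
python3 - <<'E'
from h import *
go(.41,.08,.22,19.3)
E
```

```text
time_s: 9.95
ee_pos: [0.6646, 0.0022, 0.0137]
ee_rot: [0.0, 0.681, 0.733, 0.0]
ft_force: [0.7, -0.5, -0.4]
finger_gap: 0.0184
finger_force: 40.2
time_s: 10.7
ee_pos: [0.6667, 0.002, 0.1793]
ee_rot: [0.003, 0.681, 0.733, 0.003]
ft_force: [0.7, -0.9, 0.2]
finger_gap: 0.045
finger_force: 0.0
go  [ 0.0967 -0.2499 -0.0427] [  0.47   0.05 -15.08]
alt [ 0.0967 -0.2499 -0.0427] [ 7.0000e-02 -6.7000e-01  1.6492e+02]
t 10.7 q7 0.26 pos [0.6667 0.002  0.1793] gap 0.045
```

```bash
python3 -m inch '.015 -.04 -.02 0 0 -4 .045;.03 -.08 -.043 0 0 -8 .045;.045 -.12 -.043 0 0 -12 .045;.06 -.16 -.043 0 0 -15 .045;.075 -.2 -.043 0 0 -15 .045;.097 -.25 -.043 0 0 -15 .045;.097 -.25 -.043 0 0 -15 .045;.097 -.25 -.043 0 0 -15 .045;.097 -.25 -.043 0 0 -15 .045'
python3 - <<'E'
from h import *
strips('w3'); go(.3863,.1758,.007,19.3)
E
```

```text
time_s: 11.45
ee_pos: [0.4073, 0.0812, 0.2168]
ee_rot: [0.0, 0.578, 0.816, 0.001]
ft_force: [0.1, -0.1, 0.2]
finger_gap: 0.045
finger_force: 0.0
blob px [411. 132.] [386.4 176.8  58.8  19.2 -70.5 875. ]
blob px [618. 182.] [553.7 196.8  82.3  20.  -86.3 378. ]
blob px [261. 216.] [ 289.8   80.3  149.3   50.6  -20.9 1360. ]
blob px [499. 330.] [510.6  52.4  75.5  36.8  47.8 204. ]
blob px [681. 366.] [681.3  76.2 110.1   4.1   4.5 179. ]
blob px [204. 417.] [ 290.5 -126.4  108.6   48.7   13.5  663. ]
blob px [627. 425.] [664.2   2.8  58.7  20.8 -84.9 465. ]
blob px [667. 443.] [710.6   1.3  80.7   8.7  89.1 345. ]
blob px [763. 492.] [839.7 -21.4 138.1   5.7  89.8 607. ]
go  [0.0969 0.0103 0.2098] [ 0.1  -0.03 -0.04]
alt [0.0969 0.0103 0.2098] [-4.0000e-02 -1.5000e-01  1.7996e+02]
t 11.5 q7 0.1 pos [0.4083 0.0808 0.2167] gap 0.0451
```

Strip 1 lies at (664,3) in the crate, and strip 2 is confirmed at (386.4,176.8). I'll pick strip 2.

```bash
python3 -m inch '.04 .005 0 0 0 0 .045;.08 .01 .03 0 0 0 .045;.097 .01 .07 0 0 0 .045;.097 .01 .11 0 0 0 .045;.097 .01 .15 0 0 0 .045;.097 .01 .18 0 0 0 .045;.097 .01 .2 0 0 0 .045;.097 .01 .208 0 0 0 .045;.097 .01 .208 0 0 0 .045' 40
python3 -m inch '0 0 0 0 0 0 .0;0 0 0 0 0 0 0;0 0 0 0 0 0 0;0 0 0 0 0 0 0;0 0 0 0 0 0 0' 40
python3 -m inch '0 0 -.03 0 0 0 .0;0 0 -.07 0 0 0 0;0 0 -.11 0 0 0 0;0 0 -.13 0 0 0 0;0 0 -.13 0 0 0 0' 40
python3 - <<'E'
from h import *
go(.5758,-.004,.12,4.25)
E
```

```text
time_s: 12.25
ee_pos: [0.3855, 0.1745, 0.0066]
ee_rot: [-0.0, 0.58, 0.815, -0.002]
ft_force: [0.2, -0.4, 0.5]
finger_gap: 0.0447
finger_force: 0.0
time_s: 12.67
ee_pos: [0.3865, 0.1758, 0.0095]
ee_rot: [0.001, 0.579, 0.815, 0.001]
ft_force: [-0.5, -3.5, 10.6]
finger_gap: 0.0179
finger_force: 39.8
time_s: 13.08
ee_pos: [0.3874, 0.1768, 0.1431]
ee_rot: [0.001, 0.579, 0.815, 0.004]
ft_force: [1.8, 0.8, 0.2]
finger_gap: 0.0177
finger_force: 39.1
go  [-0.2328  0.1181  0.0233] [ 0.43 -0.22 14.98]
alt [-0.2328  0.1181  0.0233] [   0.32    0.62 -165.02]
t 13.08 q7 -0.06 pos [0.3874 0.1768 0.1431] gap 0.0177
```

```bash
python3 -m inch '-.035 .0175 0 0 0 3 0;-.07 .035 0 0 0 6 0;-.105 .053 0 0 0 9 0;-.14 .07 .0 0 0 12 0;-.175 .0885 0 0 0 15 0;-.21 .106 0 0 0 15 0;-.233 .118 .01 0 0 15 0;-.233 .118 .023 0 0 15 0;-.233 .118 .023 0 0 15 0;-.233 .118 .023 0 0 15 0' 40
python3 - <<'E'
from h import *
go(.5758,-.004,.0155,4.25)
E
```

```text
time_s: 13.92
ee_pos: [0.5728, -0.0052, 0.1149]
ee_rot: [-0.001, 0.68, 0.733, -0.0]
ft_force: [1.3, -0.7, -0.6]
finger_gap: 0.0179
finger_force: 40.3
go  [0.001  0.0033 0.0994] [-0.08 -0.02 -0.01]
alt [0.001  0.0033 0.0994] [-2.0000e-02  1.2000e-01  1.7999e+02]
t 13.92 q7 0.28 pos [ 0.5728 -0.0052  0.1149] gap 0.0179
```

```bash
python3 -m inch '.001 .003 .035 0 0 0 0;.001 .003 .06 0 0 0 0;.001 .003 .08 0 0 0 0;.001 .003 .092 0 0 0 0;.001 .003 .098 0 0 0 0;.001 .003 .0995 0 0 0 0;.001 .003 .0995 0 0 0 0' 40
python3 -m inch '0 0 0 0 0 0 .03;0 0 0 0 0 0 .032;0 0 0 0 0 0 .035;0 0 -.02 0 0 0 .035;0 0 -.06 0 0 0 .035;0 0 -.1 0 0 0 .035;0 0 -.14 0 0 0 .035;-.04 0 -.18 0 0 0 .045;-.08 0 -.22 0 0 0 .045;-.08 0 -.22 0 0 0 .045'
python3 -m inch '0 0 0 0 0 0 .045;0 0 0 0 0 0 .045'
python3 - <<'E'
from h import *
strips('w4'); 
s=np.load("pics/w4.npz"); P=s['P'];z=P[...,2]
q=(s['d']>0)&(z>.024)&(z<.034)&(abs(P[...,0]-.557)<.06)&(abs(P[...,1]+.2)<.06)
print('bar_a',cv2.minAreaRect((P[q][:,:2]*1000).astype(np.float32)),q.sum())
q=(s['d']>0)&(z>.003)&(z<.009)&(abs(P[...,0]-.557)<.12)&(abs(P[...,1]+.2)<.06)
print('a',cv2.minAreaRect((P[q][:,:2]*1000).astype(np.float32)),q.sum())
go(.557,-.2015,.2,-4)
E
```

```text
time_s: 14.5
ee_pos: [0.5769, -0.0042, 0.0165]
ee_rot: [0.0, 0.68, 0.733, 0.0]
ft_force: [-0.9, -0.7, 0.0]
finger_gap: 0.0175
finger_force: 40.3
time_s: 15.33
ee_pos: [0.5827, -0.0867, 0.2392]
ee_rot: [0.001, 0.681, 0.732, 0.001]
ft_force: [-0.6, 0.2, 0.2]
finger_gap: 0.0448
finger_force: 0.0
time_s: 15.5
ee_pos: [0.5827, -0.0854, 0.2369]
ee_rot: [0.001, 0.681, 0.732, 0.001]
ft_force: [0.1, 0.1, -1.8]
finger_gap: 0.0454
finger_force: 0.0
blob px [63. 33.] [ 314.7   71.5   98.9   51.1  -25.6 1100. ]
blob px [709. 189.] [ 839.9  -34.4  329.5    4.6  -89.9 1583. ]
blob px [501. 130.] [621.   -2.3 181.5  85.4   3.6 527. ]
blob px [396. 152.] [577.   -3.9  59.3  19.8 -85.4 702. ]
blob px [505. 155.] [ 6.644e+02  4.000e-01  5.990e+01  2.070e+01 -8.590e+01  7.440e+02]
blob px [409. 201.] [605.1 -42.9 164.7  47.5 -13.5 171. ]
blob px [ 64. 269.] [ 291.1 -126.9  108.4   48.8   13.1  834. ]
blob px [563. 357.] [ 748.2 -175.    68.9   26.3   44.6  198. ]
blob px [127. 415.] [ 332.8 -269.3   79.3   34.9  -51.8  290. ]
blob px [228. 569.] [ 419.9 -460.6   52.9    7.2   -9.2  184. ]
bar_a ((556.6620483398438, -202.10067749023438), (60.88295364379883, 17.018306732177734), 86.1504898071289) 471
a ((556.465576171875, -202.06024169921875), (102.71424865722656, 197.9580535888672), 85.95637512207031) 6811
go  [-0.1154 -0.0339  0.0356] [ 0.03 -0.03  8.21]
alt [-0.1154 -0.0339  0.0356] [ 4.0000e-02  4.0000e-02 -1.7179e+02]
t 15.55 q7 0.36 pos [ 0.5823 -0.0839  0.2357] gap 0.045
```

View pics/w4.png

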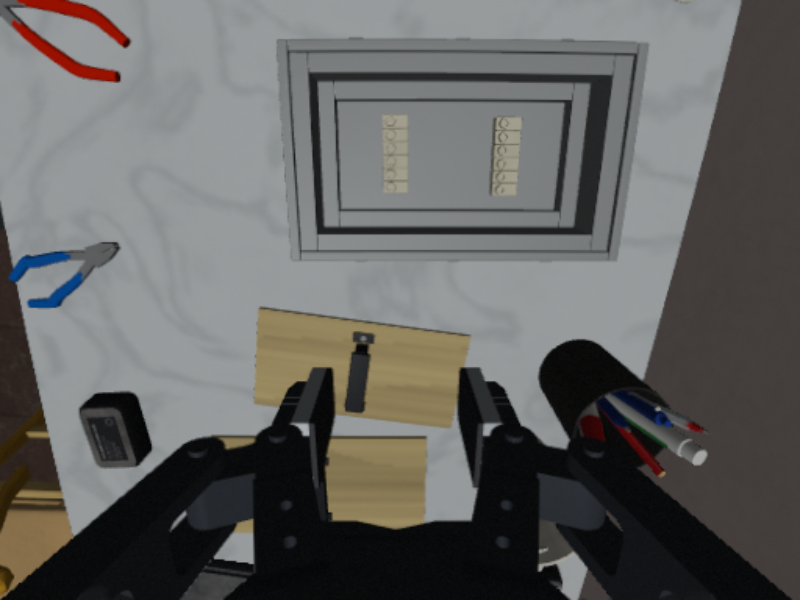

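Both strips lie flat on the crate floor at (395,155) and (507,157). board_a's bar is at (358,372), which is (556.6,-202.1) with yaw -3.9°. I'll grip it now.

```bash
python3 -m inch '-.04 -.012 .036 0 0 4 .05;-.08 -.024 .036 0 0 8.1 .05;-.115 -.034 .05 0 0 8.1 .05;-.115 -.034 .08 0 0 8.1 .05;-.115 -.034 .1 0 0 8.1 .05;-.115 -.034 .1 0 0 8.1 .05;-.115 -.034 .1 0 0 8.1 .05'
python3 - <<'E'
from h import *
go(.5566,-.2020,.011,-3.9)
E
```

```text
time_s: 16.13
ee_pos: [0.5565, -0.2001, 0.1346]
ee_rot: [-0.001, 0.73, 0.683, -0.001]
ft_force: [0.5, 0.4, 1.0]
finger_gap: 0.05
finger_force: 0.0
go  [-0.0019  0.0006  0.1236] [-0.17 -0.03  0.1 ]
alt [-0.0019  0.0006  0.1236] [ 5.000e-02 -2.600e-01 -1.799e+02]
t 16.13 q7 0.51 pos [ 0.5565 -0.2001  0.1346] gap 0.05
```

```bash
python3 -m inch '-.002 0 .04 0 0 0 .05;-.002 0 .08 0 0 0 .05;-.002 0 .1 0 0 0 .05;-.002 0 .115 0 0 0 .05;-.002 0 .1235 0 0 0 .05;-.002 0 .1235 0 0 0 .05;-.002 0 .1235 0 0 0 .05' 60
python3 -m inch '0 0 0 0 0 0 0;0 0 0 0 0 0 0;0 0 0 0 0 0 0;0 0 0 0 0 0 0;0 0 0 0 0 0 0;0 0 0 0 0 0 0' 60
python3 -m inch '0 0 -.02 0 0 0 .0;0 0 -.05 0 0 0 0;0 0 -.09 0 0 0 0;0 0 -.12 0 0 0 0;0 0 -.12 0 0 0 0;0 0 -.12 0 0 0 0' 60
python3 - <<'E'
from h import *
go(.6207,-.0012,.12,4.2)
E
```

```text
time_s: 16.72
ee_pos: [0.5577, -0.2031, 0.0133]
ee_rot: [0.0, 0.73, 0.683, 0.0]
ft_force: [1.0, -0.6, -0.4]
finger_gap: 0.0498
finger_force: 0.0
time_s: 17.22
ee_pos: [0.5575, -0.2035, 0.0134]
ee_rot: [0.001, 0.731, 0.683, 0.001]
ft_force: [-2.6, 2.1, 11.7]
finger_gap: 0.0151
finger_force: 58.3
time_s: 17.72
ee_pos: [0.5577, -0.2035, 0.1341]
ee_rot: [0.001, 0.731, 0.683, 0.001]
ft_force: [-0.4, 0.5, -2.1]
finger_gap: 0.0153
finger_force: 59.3
go  [0.206  0.0492 0.0142] [ 0.2   0.02 -8.06]
alt [0.206  0.0492 0.0142] [ 3.0000e-02 -3.0000e-01  1.7194e+02]
t 17.72 q7 0.52 pos [ 0.5577 -0.2035  0.1341] gap 0.0153
```

```bash
python3 -m inch '.034 .008 0 0 0 -2 .0;.068 .016 0 0 0 -4 0;.102 .024 0 0 0 -6 0;.137 .033 0 0 0 -8 0;.171 .041 0 0 0 -8 0;.205 .049 0 0 0 -8 0;.205 .049 0 0 0 -8 0;.205 .049 0 0 0 -8 0;.205 .049 0 0 0 -8 0' 60
python3 - <<'E'
from h import *
strips('w5')
s=np.load("pics/w5.npz"); P=s['P'];z=P[...,2]; d=s['d']
for n,a,b in(('rim',.060,.0685),('board',.115,.14),):
    q=((d>0)&(z>a)&(z<b)&(abs(P[...,0]-.62)<.14)&(abs(P[...,1])<.1)).astype(np.uint8)
    k,l,st,ce=cv2.connectedComponentsWithStats(q); i=1+st[1:,4].argmax(); p=P[l==i]
    print(n,cv2.minAreaRect((p[:,:2]*1000).astype(np.float32)),st[i,4],np.median(p[:,2]))
go(.6207,-.0026,.036,4.2)
E
```

```text
time_s: 18.47
ee_pos: [0.6188, -0.0027, 0.1311]
ee_rot: [-0.0, 0.681, 0.732, -0.001]
ft_force: [0.7, -0.7, -1.4]
finger_gap: 0.0151
finger_force: 59.3
blob px [707.  51.] [779.1 146.9  33.7  17.4 -66.8 430. ]
blob px [737. 310.] [ 839.6  -18.5  302.4    4.4   89.8 2561. ]
blob px [ 25. 554.] [ 330.1 -250.7   41.6   19.7  -37.1  302. ]
rim ((616.6057739257812, 54.290855407714844), (242.39920043945312, 32.79253005981445), 3.948391914367676) 4170 0.06484391266952431
board ((618.5411376953125, -1.1167564392089844), (197.89271545410156, 100.81224060058594), 4.039339065551758) 38427 0.12362640205492614
go  [0.0007 0.002  0.0954] [-0.07  0.04 -0.14]
alt [0.0007 0.002  0.0954] [6.0000e-02 1.2000e-01 1.7986e+02]
t 18.52 q7 0.28 pos [ 0.6189 -0.0034  0.1314] gap 0.0153
```

View pics/w5.png

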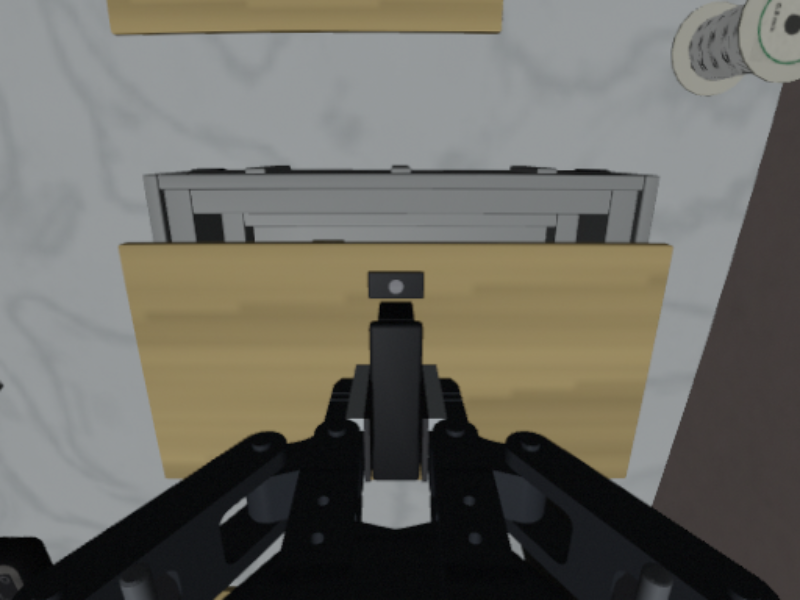

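Seen from the camera, the held board is level and centred at (618.5,-1.1). The crate centre needs about +2 mm along tool y. I'll lower it.

```bash
python3 -m inch '0 .002 .02 0 0 0 0;0 .002 .04 0 0 0 0;0 .002 .055 0 0 0 0;0 .002 .068 0 0 0 0;0 .002 .078 0 0 0 0;0 .002 .086 0 0 0 0;0 .002 .092 0 0 0 0;0 .002 .095 0 0 0 0;0 .002 .095 0 0 0 0;0 .002 .095 0 0 0 0' 60
```

```text
time_s: 19.35
ee_pos: [0.6218, -0.0021, 0.0375]
ee_rot: [0.0, 0.681, 0.732, 0.0]
ft_force: [0.8, 0.3, -1.6]
finger_gap: 0.0146
finger_force: 59.3
```

```bash
python3 -m inch '0 -.001 .001 0 0 0 0;0 -.001 .0015 0 0 0 0;0 -.001 .0015 0 0 0 0' 60
python3 -m inch '0 0 0 0 0 0 .025;0 0 0 0 0 0 .03;0 0 0 0 0 0 .035;0 0 0 0 0 0 .035;0 0 -.02 0 0 0 .035;0 0 -.06 0 0 0 .035;0 0 -.1 0 0 0 .035;0 0 -.14 0 0 0 .035;0 0 -.18 0 0 0 .045;0 0 -.18 0 0 0 .045'
python3 - <<'E'
from h import *
strips('w6')
s=np.load("pics/w6.npz"); P=s['P'];z=P[...,2]; d=s['d']
for n,a,b in(('rim',.060,.0685),('board',.022,.034),('bar',.047,.058)):
    q=((d>0)&(z>a)&(z<b)&(abs(P[...,0]-.62)<.13)&(abs(P[...,1])<.09)).astype(np.uint8)
    k,l,st,ce=cv2.connectedComponentsWithStats(q); i=1+st[1:,4].argmax(); p=P[l==i]
    A=np.c_[p[:,:2],np.ones(len(p))]
    print(n,cv2.minAreaRect((p[:,:2]*1000).astype(np.float32)),st[i,4],np.median(p[:,2]),np.linalg.lstsq(A,p[:,2],rcond=None)[0][:2])
go(.38,-.27,.25,7.1); go(.38,-.27,.25,90)
E
```

```text
time_s: 19.6
ee_pos: [0.6206, -0.0021, 0.0358]
ee_rot: [0.0, 0.681, 0.732, 0.0]
ft_force: [0.4, -0.5, -1.3]
finger_gap: 0.0152
finger_force: 59.3
time_s: 20.43
ee_pos: [0.6234, -0.0027, 0.2235]
ee_rot: [0.003, 0.681, 0.732, 0.004]
ft_force: [0.7, -0.2, 0.8]
finger_gap: 0.0446
finger_force: 0.0
blob px [631.  14.] [783.8 188.6  74.7   7.6  -5.2 258. ]
blob px [661. 220.] [ 839.6   15.1  366.7    3.7  -89.9 1558. ]
blob px [613.  78.] [778.7 147.   33.9  14.8 -71.2 168. ]
blob px [ 34. 127.] [339.1  80.7  58.8  14.8 -23.9 350. ]
blob px [ 28. 174.] [328.6  45.3  54.   14.2 -18.6 273. ]
blob px [ 33. 357.] [ 290.6 -116.3   99.1   39.7   40.8  545. ]
blob px [ 85. 485.] [ 328.9 -257.6   62.6   29.4  -40.4  301. ]
rim ((620.810546875, -2.5713653564453125), (243.06964111328125, 145.9036407470703), 4.149159908294678) 4639 0.06480553619604562 [-0.00074926  0.00316074]
board ((620.5868530273438, -3.9857635498046875), (204.96945190429688, 106.40082550048828), 4.089978218078613) 13085 0.02789081302302926 [-0.0009773   0.00283582]
bar ((623.4381713867188, -3.815654754638672), (213.49143981933594, 109.4216537475586), 4.035970211029053) 1256 0.052950916488728184 [0.00083228 0.00387328]
go  [-0.2495 -0.2607 -0.032 ] [ 0.38 -0.01 -2.98]
alt [-0.2495 -0.2607 -0.032 ] [-2.0000e-02 -5.9000e-01  1.7702e+02]
t 20.48 q7 0.24 pos [ 0.6223 -0.0023  0.2199] gap 0.0449
go  [-0.2495 -0.2607 -0.032 ] [  0.33   0.27 -85.88]
alt [-0.2495 -0.2607 -0.032 ] [ 0.27 -0.33 94.12]
t 20.48 q7 0.24 pos [ 0.6223 -0.0023  0.2199] gap 0.0449
```

```bash
python3 -m inch '-.04 -.04 -.03 0 0 -4 .07;-.07 -.07 -.03 0 0 -4 .07;-.1 -.1 -.03 0 0 -4 .07;-.13 -.13 -.03 0 0 -4 .07;-.16 -.16 -.03 0 0 -4 .07;-.19 -.19 -.03 0 0 -4 .07;-.22 -.22 -.03 0 0 -4 .07;-.25 -.25 -.03 0 0 -4 .07;-.288 -.283 -.03 0 0 -4 .07;-.288 -.283 -.03 0 0 -4 .07'
python3 -m inch '0 0 0 0 0 0 .07;0 0 0 0 0 0 .07'
cat >> h.py <<'E'
def adap(tag):
    c=camera_model("wrist"); im,d=get_image("wrist"); P=cloud(c,d); z=P[...,2]
    cv2.imwrite(f"pics/{tag}.png",cv2.resize(im[:,:,::-1],(800,600)))
    np.savez(f"pics/{tag}.npz",d=d,im=im,P=P)
    for a,b in((.024,.034),(.005,.034)):
        m=((d>0)&(z>a)&(z<b)&(P[...,0]>.26)&(P[...,0]<.44)&(P[...,1]<-.17)&(P[...,1]>-.37)).astype(np.uint8)
        k,l,st,ce=cv2.connectedComponentsWithStats(m)
        for i in range(1,k):
            if st[i,4]>150:
                p=P[l==i][:,:2]*1000; (x,y),(w,h),t=cv2.minAreaRect(p.astype(np.float32))
                if h>w:w,h,t=h,w,t+90
                print(a,'blob px',np.round(ce[i]*1.5625),np.round([x,y,w,h,(t+90)%180-90,st[i,4],1000*np.median(z[l==i])],1))
E
python3 - <<'E'
from h import *
adap('w7'); go(.346,-.268,.015,7.9)
E
```

```text
time_s: 21.32
ee_pos: [0.3566, -0.3114, 0.2454]
ee_rot: [-0.0, 0.656, 0.755, 0.0]
ft_force: [1.5, -0.2, 0.6]
finger_gap: 0.0702
finger_force: 0.0
time_s: 21.48
ee_pos: [0.3577, -0.3109, 0.2453]
ee_rot: [-0.0, 0.657, 0.754, -0.0]
ft_force: [0.4, 0.0, -0.2]
finger_gap: 0.07
finger_force: 0.0
0.024 blob px [354. 212.] [ 318.  -281.2   71.5   46.9  -82.1 2021.    27.9]
0.005 blob px [354. 212.] [ 318.3 -280.6   72.6   47.6  -82.1 2095.    27.9]
0.005 blob px [468. 277.] [ 425.3 -328.5   83.2   31.6  -88.2 1022.     6. ]
go  [ 0.0431 -0.0067  0.2303] [-0.02 -0.02  0.16]
alt [ 0.0431 -0.0067  0.2303] [ 3.0000e-02 -3.0000e-02 -1.7984e+02]
t 21.53 q7 0.92 pos [ 0.3587 -0.3098  0.2453] gap 0.0697
```

View pics/w7.png

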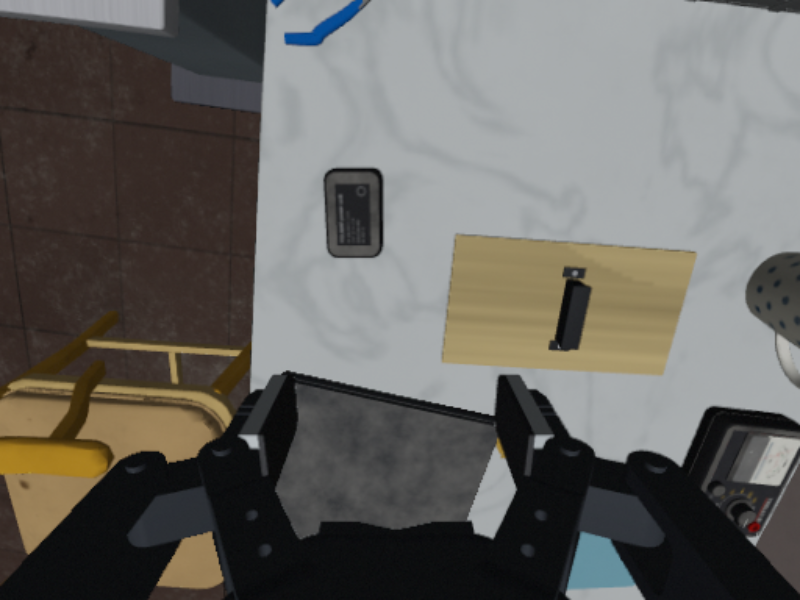

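The adapter had been knocked aside. It is now at (354,212) px, which is (318,-281) mm with long side at -82.1°. I'll move to it there.

```bash
python3 - <<'E'
from h import *
P=np.load("pics/w7.npz")['P'];
for u,v in((110,340),(175,345),(200,350),(240,370),(60,450)): print(u,v,np.round(P[int(v*.64),int(u*.64)],3))
E
python3 -m inch '.034 -.036 .03 0 0 0 .075;.034 -.036 .07 0 0 0 .075;.034 -.036 .11 0 0 0 .075;.034 -.036 .14 0 0 0 .075;.034 -.036 .16 0 0 0 .075;.034 -.036 .16 0 0 0 .075;.034 -.036 .16 0 0 0 .075'
python3 - <<'E'
from h import *
adap('w8'); go(.3182,-.281,.009,7.9)
E
```

```text
110 340 [-0.287 -0.745 -0.578]
175 345 [-0.123 -0.731 -0.573]
200 350 [-0.058 -0.734 -0.563]
240 370 [ 0.074 -0.707 -0.451]
60 450 [-0.055 -0.667 -0.097]
time_s: 22.12
ee_pos: [0.3185, -0.2807, 0.0854]
ee_rot: [-0.001, 0.655, 0.756, -0.001]
ft_force: [-0.3, -1.0, -0.1]
finger_gap: 0.0749
finger_force: 0.0
0.024 blob px [395. 321.] [ 318.1 -280.3   71.3   46.9  -82.  5063.    28. ]
0.005 blob px [395. 317.] [ 318.1 -280.    71.9   47.1  -82.1 5399.    27.9]
0.005 blob px [575. 381.] [ 423.9 -315.1   56.4   32.4  -89.2 1332.     6. ]
go  [ 0.0003 -0.0009  0.0773] [-0.01  0.01  0.27]
alt [ 0.0003 -0.0009  0.0773] [-2.0000e-02 -2.0000e-02 -1.7973e+02]
t 22.17 q7 1.13 pos [ 0.3191 -0.2812  0.0863] gap 0.075
```

```bash
python3 -m inch '0 0 .035 0 0 0 .075;0 0 .06 0 0 0 .075;0 0 .072 0 0 0 .075;0 0 .077 0 0 0 .075;0 0 .077 0 0 0 .075;0 0 .077 0 0 0 0;0 0 .077 0 0 0 0;0 0 .077 0 0 0 0;0 0 .077 0 0 0 0;0 0 .077 0 0 0 0' 60
python3 -m inch '0 0 -.02 0 0 0 .0;0 0 -.05 0 0 0 0;0 0 -.09 0 0 0 0;0 0 -.11 0 0 0 0;0 0 -.11 0 0 0 0' 60
python3 - <<'E'
from h import *
a=np.radians(4.15); p=np.array([.6207,-.0018])-.055*np.array([np.cos(a),np.sin(a)]); print(p)
go(*p,.13,94.15); print(sense()['q'])
E
```

```text
time_s: 23.0
ee_pos: [0.3195, -0.2816, 0.0101]
ee_rot: [0.001, 0.655, 0.756, 0.001]
ft_force: [-3.1, 3.6, 23.0]
finger_gap: 0.0467
finger_force: 58.2
time_s: 23.42
ee_pos: [0.3203, -0.2822, 0.1228]
ee_rot: [0.003, 0.655, 0.755, 0.001]
ft_force: [0.9, -1.2, -0.7]
finger_gap: 0.0461
finger_force: 65.3
[ 0.56584421 -0.00578023]
go  [ 0.2389  0.2822 -0.0063] [  0.15   0.39 -86.02]
alt [ 0.2389  0.2822 -0.0063] [ 0.4  -0.15 93.98]
t 23.42 q7 1.07 pos [ 0.3203 -0.2822  0.1228] gap 0.0461
[-0.00272298  0.276049    0.74420772  2.20666579 -0.28029762  0.74302003
  1.07194822]
```

```bash
python3 -m inch '.02 .024 -.02 0 0 -7 0;.04 .047 -.02 0 0 -14 0;.06 .071 -.02 0 0 -21 0;.08 .094 -.02 0 0 -28 0;.1 .118 -.02 0 0 -35 0;.12 .141 -.02 0 0 -42 0;.14 .165 -.02 0 0 -49 0;.16 .188 -.02 0 0 -56 0;.18 .212 -.02 0 0 -63 0;.2 .235 -.02 0 0 -70 0' 60
python3 - <<'E'
from h import *
go(.5658,-.0058,.13,94.15)
E
```

```text
time_s: 24.25
ee_pos: [0.5237, -0.0484, 0.1388]
ee_rot: [0.0, 0.1, 0.995, 0.0]
ft_force: [-0.2, -0.3, -0.9]
finger_gap: 0.0463
finger_force: 65.2
go  [-0.0327  0.0501  0.0088] [ 1.000e-02  2.000e-02 -1.566e+01]
alt [-0.0327  0.0501  0.0088] [ 3.0000e-02 -2.0000e-02  1.6434e+02]
t 24.25 q7 1.56 pos [ 0.5237 -0.0484  0.1388] gap 0.0463
```

```bash
python3 -m inch '-.016 .025 0 0 0 -7 0;-.033 .05 0 0 0 -14 0;-.033 .05 .009 0 0 -15.6 0;-.033 .05 .009 0 0 -15.6 0;-.033 .05 .009 0 0 -15.6 0' 60
python3 - <<'E'
from h import *
go(.5658,-.0058,.0385,94.15)
c=camera_model("wrist"); im,d=get_image("wrist"); P=cloud(c,d); z=P[...,2]
cv2.imwrite("pics/w9.png",cv2.resize(im[:,:,::-1],(800,600)))
for n,a,b in(('rim',.060,.0685),('adapter',.135,.16)):
    q=((d>0)&(z>a)&(z<b)&(abs(P[...,0]-.62)<.14)&(abs(P[...,1])<.1)).astype(np.uint8)
    k,l,st,ce=cv2.connectedComponentsWithStats(q); i=1+st[1:,4].argmax(); p=P[l==i]
    print(n,cv2.minAreaRect((p[:,:2]*1000).astype(np.float32)),st[i,4],np.median(p[:,2]))
E
```

```text
time_s: 24.67
ee_pos: [0.5649, -0.0081, 0.1294]
ee_rot: [-0.001, -0.032, 0.999, -0.0]
ft_force: [-0.7, -1.2, -1.3]
finger_gap: 0.0469
finger_force: 65.2
go  [-0.0011  0.0023  0.0909] [-0.02 -0.06 -0.5 ]
alt [-0.0011  0.0023  0.0909] [-1.000e-01  3.000e-02  1.795e+02]
t 24.67 q7 1.73 pos [ 0.5649 -0.0081  0.1294] gap 0.0469
rim ((564.197265625, -6.79833984375), (129.3207550048828, 146.5795135498047), 4.025542259216309) 4772 0.0647492107119767
adapter ((561.9346923828125, -6.783782958984375), (77.48495483398438, 68.4657974243164), 25.87755012512207) 12607 0.1470815187528554
```

View pics/w9.png

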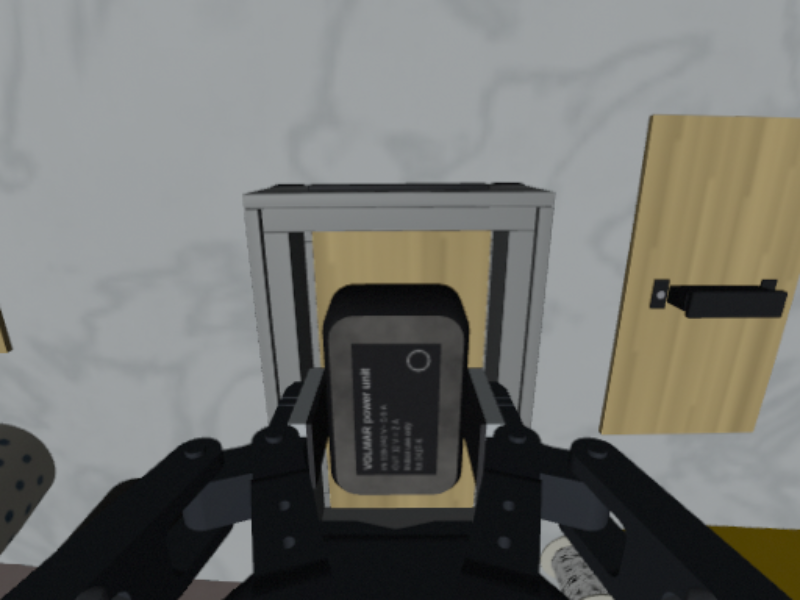

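The adapter is held level and lined up with the crate, at (400,390) px. I'll lower and release it.

```bash
python3 -m inch '-.001 .002 .03 0 0 -.5 0;-.001 .002 .055 0 0 -.5 0;-.001 .002 .072 0 0 -.5 0;-.001 .002 .082 0 0 -.5 0;-.001 .002 .088 0 0 -.5 0;-.001 .002 .09 0 0 -.5 0;-.001 .002 .09 0 0 -.5 0;-.001 .002 .09 0 0 -.5 0' 60
python3 -m inch '0 0 0 0 0 0 .055;0 0 0 0 0 0 .06;0 0 0 0 0 0 .062;0 0 0 0 0 0 .062;0 0 -.02 0 0 0 .062;0 0 -.06 0 0 0 .062;0 0 -.1 0 0 0 .062;0 0 -.14 0 0 0 .062;0 0 -.18 0 0 0 .062;0 0 -.2 0 0 0 .062'
python3 - <<'E'
from h import *
c=camera_model("wrist"); im,d=get_image("wrist"); P=cloud(c,d); z=P[...,2]
cv2.imwrite("pics/w10.png",cv2.resize(im[:,:,::-1],(800,600)))
for n,a,b in(('adapter',.05,.0588),('board',.024,.032)):
    q=((d>0)&(z>a)&(z<b)&(abs(P[...,0]-.57)<.045)&(abs(P[...,1])<.04)).astype(np.uint8)
    k,l,st,ce=cv2.connectedComponentsWithStats(q); i=1+st[1:,4].argmax(); p=P[l==i]
    A=np.c_[p[:,:2],np.ones(len(p))]
    print(n,cv2.minAreaRect((p[:,:2]*1000).astype(np.float32)),st[i,4],np.median(p[:,2]),np.linalg.lstsq(A,p[:,2],rcond=None)[0][:2])
go(.52,-.343,.2,4.2)
E
```

```text
time_s: 25.38
ee_pos: [0.567, -0.0059, 0.0406]
ee_rot: [0.001, -0.037, 0.999, -0.0]
ft_force: [-1.0, 0.2, -1.5]
finger_gap: 0.0463
finger_force: 65.2
time_s: 26.22
ee_pos: [0.5675, -0.006, 0.2447]
ee_rot: [0.003, -0.037, 0.999, 0.0]
ft_force: [0.4, -0.2, -0.2]
finger_gap: 0.0622
finger_force: 0.0
adapter ((565.6118774414062, -5.590553283691406), (71.72635650634766, 47.019775390625), 3.9769270420074463) 2178 0.05589908078098779 [0.00521051 0.00133726]
board ((570.0075073242188, -0.040523529052734375), (79.97245025634766, 89.95951080322266), 89.9364013671875) 1817 0.027892812050396232 [0.00318607 0.00060857]
go  [ 0.0735 -0.3326  0.0461] [ 0.39  0.36 90.01]
alt [ 0.0735 -0.3326  0.0461] [ -0.36   0.39 -89.99]
t 26.27 q7 1.69 pos [ 0.5685 -0.0059  0.2468] gap 0.0621
```

```bash
python3 -m inch '.007 -.04 0 0 0 7 .05;.015 -.08 0 0 0 14 .05;.02 -.12 0 0 0 21 .05;.03 -.16 0 0 0 28 .05;.035 -.2 0 0 0 35 .05;.045 -.24 0 0 0 42 .05;.05 -.28 0 0 0 49 .05;.06 -.32 0 0 0 56 .05;.07 -.35 0 0 0 63 .05;.074 -.37 0 0 0 70 .05'
python3 -m inch '0 0 0 0 0 7 .05;0 0 0 0 0 14 .05;0 0 0 0 0 20 .05;0 0 0 0 0 20 .05;0 0 0 0 0 20 .05;0 0 0 0 0 20 .05'
cat >> h.py <<'E'
def cover(tag,boxes):
    c=camera_model("wrist"); im,d=get_image("wrist"); P=cloud(c,d); z=P[...,2]
    cv2.imwrite(f"pics/{tag}.png",cv2.resize(im[:,:,::-1],(800,600)))
    for n,a,b,x,y,r in boxes:
        q=((d>0)&(z>a)&(z<b)&(abs(P[...,0]-x)<r)&(abs(P[...,1]-y)<r)).astype(np.uint8)
        k,l,st,ce=cv2.connectedComponentsWithStats(q); i=1+st[1:,4].argmax(); p=P[l==i]
        A=np.c_[p[:,:2],np.ones(len(p))]
        (x0,y0),(w,h),t=cv2.minAreaRect((p[:,:2]*1000).astype(np.float32))
        if h>w:w,h,t=h,w,t+90
        print(n,np.round([x0,y0,w,h,(t+90)%180-90],2),st[i,4],np.round(np.median(p[:,2]),4),np.round(np.linalg.lstsq(A,p[:,2],rcond=None)[0][:2],4))
E
python3 - <<'E'
from h import *
cover('w11',[('bar',.024,.034,.52,-.34,.05),('board',.003,.009,.52,-.34,.15)])
go(.5215,-.343,.013,4.3)
E
```

```text
time_s: 27.1
ee_pos: [0.5177, -0.384, 0.2397]
ee_rot: [0.0, 0.547, 0.837, -0.001]
ft_force: [0.1, 0.9, 0.4]
finger_gap: 0.0502
finger_force: 0.0
time_s: 27.6
ee_pos: [0.5199, -0.3801, 0.2396]
ee_rot: [0.0, 0.679, 0.734, -0.0]
ft_force: [-0.5, 0.3, 0.7]
finger_gap: 0.0498
finger_force: 0.0
bar [ 522.46 -343.43   59.6    16.57  -85.64] 667 0.0298 [-0.0028 -0.0032]
board [ 521.9  -343.46  221.7   124.07    4.4 ] 14918 0.006 [-0.0007  0.0022]
go  [0.0369 0.0044 0.2267] [0.01 0.   0.12]
alt [0.0369 0.0044 0.2267] [-0.0000e+00  2.0000e-02 -1.7988e+02]
t 27.65 q7 0.96 pos [ 0.5199 -0.3801  0.2397] gap 0.05
```

```bash
python3 -m inch '.036 .005 .035 0 0 0 .05;.036 .005 .07 0 0 0 .05;.036 .005 .105 0 0 0 .05;.036 .005 .14 0 0 0 .05;.036 .005 .175 0 0 0 .05;.036 .005 .205 0 0 0 .05;.036 .005 .22 0 0 0 .05;.036 .005 .227 0 0 0 .05;.036 .005 .227 0 0 0 .05;.036 .005 .227 0 0 0 .05' 60
python3 -m inch '0 0 0 0 0 0 0;0 0 0 0 0 0 0;0 0 0 0 0 0 0;0 0 0 0 0 0 0;0 0 0 0 0 0 0;0 0 0 0 0 0 0' 60
python3 -m inch '0 0 -.02 0 0 0 .0;0 0 -.05 0 0 0 0;0 0 -.09 0 0 0 0;0 0 -.13 0 0 0 0;0 0 -.15 0 0 0 0;0 0 -.15 0 0 0 0' 60
python3 - <<'E'
from h import *
go(.6207,-.0018,.16,4.15)
E
```

```text
time_s: 28.48
ee_pos: [0.5228, -0.3446, 0.014]
ee_rot: [0.001, 0.68, 0.733, 0.0]
ft_force: [0.2, -1.0, -0.5]
finger_gap: 0.05
finger_force: 0.0
time_s: 28.98
ee_pos: [0.5229, -0.3442, 0.014]
ee_rot: [0.001, 0.68, 0.733, 0.0]
ft_force: [-1.7, 2.5, 11.2]
finger_gap: 0.0149
finger_force: 58.4
time_s: 29.48
ee_pos: [0.5238, -0.3453, 0.168]
ee_rot: [0.003, 0.681, 0.733, 0.001]
ft_force: [1.4, -0.1, -0.5]
finger_gap: 0.015
finger_force: 59.3
go  [0.3355 0.1219 0.0076] [0.36 0.2  0.08]
alt [0.3355 0.1219 0.0076] [  -0.32    0.57 -179.92]
t 29.48 q7 0.95 pos [ 0.5238 -0.3453  0.168 ] gap 0.015
```

```bash
python3 -m inch '.034 .012 0 0 0 0 0;.067 .024 0 0 0 0 0;.1 .037 0 0 0 0 0;.134 .049 0 0 0 0 0;.168 .061 0 0 0 0 0;.2 .073 0 0 0 0 0;.234 .085 0 0 0 0 0;.268 .098 0 0 0 0 0;.302 .11 0 0 0 0 0;.335 .122 0 0 0 0 0' 60
python3 -m inch '0 0 0 0 0 0 0;0 0 0 0 0 0 0;0 0 0 0 0 0 0' 60
python3 - <<'E'
from h import *
cover('w12',[('rim',.06,.0685,.62,.05,.14),('cover',.145,.172,.62,0,.15)])
go(.6207,-.0018,.073,4.15)
E
```

```text
time_s: 30.32
ee_pos: [0.6192, 0.0013, 0.1625]
ee_rot: [-0.0, 0.68, 0.733, 0.0]
ft_force: [0.5, -0.1, -1.4]
finger_gap: 0.0148
finger_force: 59.3
time_s: 30.57
ee_pos: [0.6188, -0.0014, 0.1624]
ee_rot: [0.0, 0.681, 0.733, -0.0]
ft_force: [0.5, -1.2, -0.4]
finger_gap: 0.0152
finger_force: 59.3
rim [616.42  61.12 243.36  18.57   4.07] 2830 0.0649 [-0.0027  0.036 ]
cover [6.1842e+02 5.0000e-02 2.2238e+02 1.2508e+02 4.4300e+00] 52890 0.1543 [-0.0029 -0.0012]
go  [0.0001 0.0019 0.0895] [-0.01  0.03  0.01]
alt [0.0001 0.0019 0.0895] [-4.0000e-02 -2.0000e-02 -1.7999e+02]
t 30.62 q7 0.35 pos [ 0.6188 -0.002   0.1625] gap 0.0153
```

View pics/w12.png

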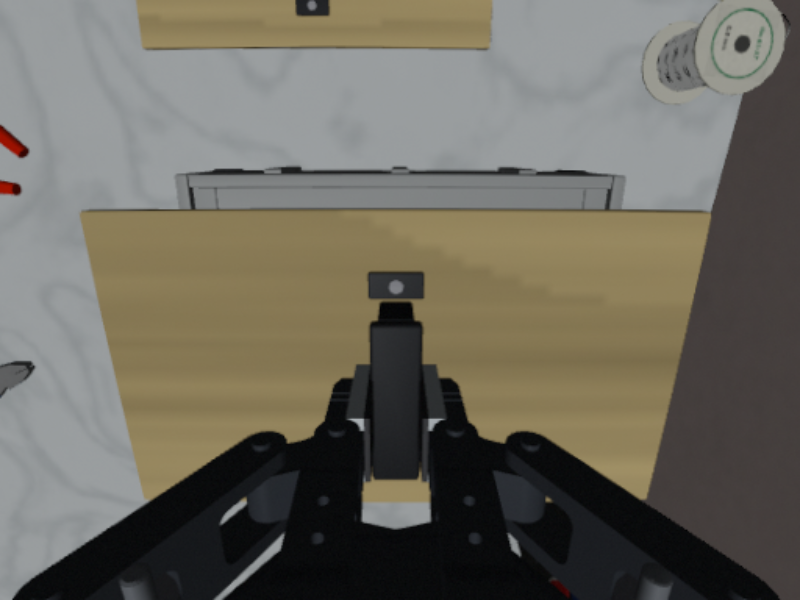

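The held cover is level at (618.4,0) with the crate right below it. It needs a shift of (-1.5,+2) mm in tool axes, so I'll correct that while lowering.

```bash
python3 -m inch '-.0015 .002 .02 0 0 .3 0;-.0015 .002 .04 0 0 .3 0;-.0015 .002 .055 0 0 .3 0;-.0015 .002 .065 0 0 .3 0;-.0015 .002 .073 0 0 .3 0;-.0015 .002 .08 0 0 .3 0;-.0015 .002 .085 0 0 .3 0;-.0015 .002 .088 0 0 .3 0;-.0015 .002 .088 0 0 .3 0;-.0015 .002 .088 0 0 .3 0' 60
```

```text
time_s: 31.45
ee_pos: [0.6215, -0.0023, 0.075]
ee_rot: [0.0, 0.682, 0.731, 0.0]
ft_force: [0.2, -0.2, -1.9]
finger_gap: 0.015
finger_force: 59.3
```

```bash
python3 -m inch '0 0 .001 0 0 0 0;0 0 .001 0 0 0 0;0 0 .001 0 0 0 0' 60
python3 -m inch '0 0 0 0 0 0 .025;0 0 0 0 0 0 .03;0 0 0 0 0 0 .035;0 0 0 0 0 0 .04;0 0 -.02 0 0 0 .04;0 0 -.06 0 0 0 .04;0 0 -.1 0 0 0 .04;0 0 -.14 0 0 0 .045;0 0 -.18 0 0 0 .045;0 0 -.2 0 0 0 .045'
python3 -m inch '0 0 0 0 0 0 .045;0 0 0 0 0 0 .045;0 0 0 0 0 0 .045'
python3 - <<'E'
from h import *
cover('w13',[('rim+cover',.055,.075,.62,0,.15),('bar',.083,.095,.62,0,.05)])
im,d=get_image("scene"); cv2.imwrite("pics/s2.png",cv2.resize(im[:,:,::-1],(800,600)))
E
```

```text
time_s: 31.7
ee_pos: [0.6214, -0.0022, 0.0738]
ee_rot: [0.0, 0.682, 0.731, 0.0]
ft_force: [0.1, -0.3, -1.7]
finger_gap: 0.0152
finger_force: 59.3
time_s: 32.53
ee_pos: [0.6222, -0.0028, 0.2786]
ee_rot: [0.002, 0.683, 0.731, 0.002]
ft_force: [-0.8, 0.0, 0.6]
finger_gap: 0.0453
finger_force: 0.0
time_s: 32.78
ee_pos: [0.6209, -0.0021, 0.2729]
ee_rot: [-0.0, 0.682, 0.731, -0.0]
ft_force: [-0.8, 0.7, -1.4]
finger_gap: 0.0448
finger_force: 0.0
rim+cover [620.66  -1.11 242.53 147.6    4.31] 20149 0.0648 [-0.0005  0.0008]
bar [ 6.2149e+02 -4.6000e-01  5.8990e+01  1.6720e+01 -8.6420e+01] 701 0.0888 [-0.0022 -0.0033]
```

View pics/w13.png

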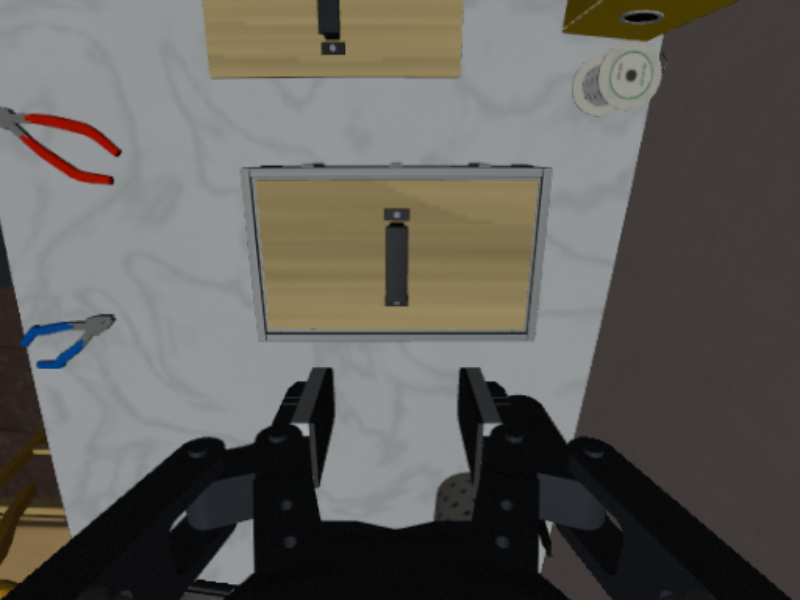

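View pics/s2.png

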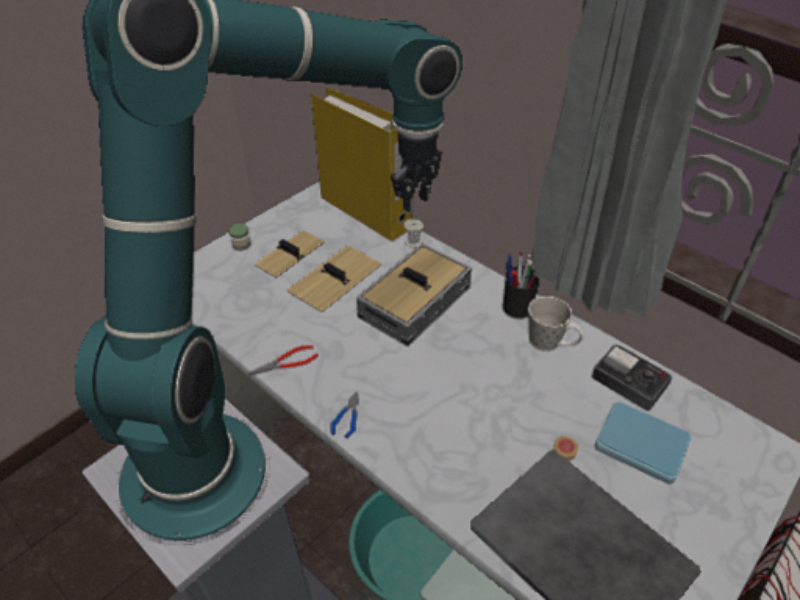

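The cover sits level and flush in the rim (wrist view 243–550,168–340; grip bar at (397,258)), the desk is clear of strips and adapters, and nothing else has moved. I'll hand it in.

```bash
python3 -c "
from station import *
print(job_done())"
```

```text
the job is handed in; nothing more can be done
None
```

The crate is packed and handed in: two strips on its floor, board_a level on the lower step, the one adapter flat on it, and the cover level in the rim. The handover returned no verdict.

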